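Clamped mixing run of the flat-capped vials

ROBOT

A 6-joint arm with a two-finger parallel gripper is mounted at the origin on a cart in front of the work surface, level with it; the furniture and walls round the work are solid. World frame = base frame: x ahead of the robot, y to its left, z up, the work surface at z = 0. Lengths are in mm, angles in rad, forces in N, time in s.
With the tool pointing down it reaches from about 300 to 875 mm from the base axis. Payload 4.2 kg.
Tool frame: the origin (TCP) lies at the centre of the arm's flange, where the gripper is bolted on; the fingertips stand 173 mm ahead of it and the grasp point (between the pads) lies ctrl.pinch_z ahead of it (ctrl.pinch_z is the distance from the TCP to the grasp point, in mm); z points along the fingers, y is the line along which they close (so a half turn about z gives the same grasp; the last joint's range is limited). The gripper opens to 85 mm and grips with 20 to 120 N. Pads are 22 mm wide; open, the fingers measure 114 mm over their backs; the gripper's body (76 mm by 85 mm) begins 54 mm behind the grasp point. The pads swing forward as they close: fully open they stand 13 mm farther back than shut.
Start: joints at [1.143, 0.32, 1.565, -0, 1.257, -0.02], TCP at [228.036, 527.847, 404.738] pointing down, gripper open.
Joint ranges: [-3.11, 3.11], [-0.84, 2.01], [0.21, 2.61], [-1.34, 4.49], [0.05, 2.63], [-2.56, 2.56]. Speed limits (rad/s): [2.57, 2.57, 3.14, 3.14, 3.14, 3.14].

INTERFACE

Orientations are given as a unit quaternion [w, x, y, z].
In Python, from workcell import monitor, vision, ctrl, spotter gives the robot as it stands.
- The arm moves only by the shell command python3 -m inch 'ROWS'. ROWS is JSON, a list that holds one entry, the list of rows, each a list of 5 numbers: the shift along the tool's x, y, z in m, then the turn about the tool's z in units of 8 degrees (1.0 is 8 degrees), then the opening, from 0 (shut) to 1 (fully open). In form: [[[dx, dy, dz, turn, jaw], ...]]. A call has 1 to 12 rows; each row shifts and turns the commanded pose from where the row before left it, along the tool's axes as they then stand; what a row does not reach is not made up. A row lasts 1/10 s, in which the tool goes at most 50 mm and 8.59 degrees, less where a joint would pass 70% of its speed; a pose out of reach is approached as far as the arm can. A call is refused whole if a number of a shift passes 0.05 or a number of a turn 1, either way. A call with a gripper value outside its range is refused whole. The fingers move at their own pace and stop on an object; the grip force is fixed at half the most. Time passes only in rows, so rows that do not move let the fingers close. It gives the time, the measured TCP pose, the force, the opening and the grip force at its end, in the units of the state.
- monitor.get_state(): the state, without advancing time (a new reading comes with each control period).
- vision.snapshot(name): name is "scene" or "top"; returns the picture (480x640x3 uint8, blue, green, red); there is no depth.
- vision.calibration(name): a dict with "intrinsics" (3x3 intrinsics, pixels), "dist_coeffs" ([k1, k2, p1, p2, k3] as OpenCV has them; the pictures are not rectified), "xyz" and "orientation" of the camera in the world. Camera axes: x right, y down, z forward; pixel columns grow to the right and rows downward; lengths in mm; the calibration is good to about 2 mm. A picture is of the moment at which its call begins. calibration takes no time and is no camera call.
- ctrl.sign_off(): hands the job in; it is judged then, once.
Trained networks look in the newest picture that a camera, given by its name, has taken for a name from the list of things; names that differ only in an ending like _2 or _b are one class to them, and where a whole thing is asked for, a point or a joint stands for the part that bears it (a point fixed in the world has none). Each returns a list of dicts, best first, with "conf" (0 to 1); they miss things now and then, are a little off and sometimes report something else, mostly with a low value. They report only what shows in the picture. A call takes as long as a camera call.
- spotter.find_in(camera, thing): "pixel" ([row, column] in pixels, amid what is visible of it).
- spotter.regions_of(camera, thing): "region" (480x640 bool, what is visible of it) and "pixel" ([row, column] in pixels, amid what is visible of it).
- spotter.landmark_of(camera, thing): "pixel" ([row, column] in pixels: a listed point, or the origin of a listed thing).
The state is a dict: "clock": time; "joint_positions": joint angles; "qvel": joint speeds; "joint_torque": joint torques, N m; "eef_pos": TCP position; "orientation": TCP orientation; "ft_force": force on the tool from outside, world axes, zero at the start; "ft_torque": the same for the moment, N m; "finger_gap": opening from 0.0 (shut) to 1.0 (fully open); "gripper_force": force on a finger pad.
Only numpy, scipy, OpenCV 4.12 (cv2) and the standard library are available. Lean on these libraries where they do the work, as an engineer would, in place of code of your own. Each camera call takes 0.05 s, during which the arm holds its last target. There are 200 camera calls.

TASK

Set the carrier tray on the mixer deck with its handle plate between the jaws of the locking pliers and shut the pliers over centre so that they lock onto the plate; then take every flat-capped vial out of the rack, without disturbing the dropper bottles between them, put them in the tray, and hold the start button down for four seconds. After that free the tray by pushing the pliers' release lever, and set the tray with all its vials flat on the middle of the rubber mat, leaving the pliers open.

Things in the scene. Friction and masses are not known exactly. Their poses are not given: they have to be found in the camera images.
- jaw_seat (a point): Point on the mixer deck's top (30 mm above the worktop), midway along the pliers' jaws. Axes: +x along the pliers from handles to jaws' open end (the tray's box goes there), +y from fixed to moving handle, z up. In mm from here: jaw pads x -12..12, z 8..26; fixed jaw's face y = -6; open moving pad y about +15 to +24, so the 12 mm plate fits with its middle at y = 0 to +8. Never moves.
- deck_origin (a point): Another point on the deck's top, 50 mm from jaw_seat along -x, axes the same. The deck is a white slab with grey top: x -170..180, y -80..80 mm from here. The pliers lie flat on it, 8 to 32 mm above its top. Fixed handle: x -115..3 (thin screw end to -122), y -16..-4; shut moving handle: x -125..-17, y +10..+22.
- handle (a joint): Hinge of the pliers' moving handle on the moving jaw, level swing about an upright pin: 0 = wide open (sprung), 0.90 rad = shut on its stop, parallel to the fixed handle (the handle itself swings 0.54 rad, the jaw the rest). With the 12 mm plate in the jaws it stiffens, passes dead centre at 0.82 and stays locked near 0.87. Short of that, or with the jaws empty, it springs open again.
- handle_end (a point): Point inside the moving handle on its centre line, 26 mm from its tail and mid height (17 mm above the deck). Steel bar 108 mm long, 12 thick, 18 high; its own x axis along it (tail towards -x), z up. Its outer face is 6 mm to its +y side: push that face in the handle's -y direction, towards the fixed handle, about 45 to 50 mm and up to 15 N, to close the pliers.
- release_lever: Release lever: thin dark strip 5 mm thick, 12 high, 70 long, pivoted on the moving handle; origin at the pivot, strip along its own -x, ending some 30 mm past both handles' tails. When the pliers lock it swings out to its own -y (fixed handle's side). Pushed back towards its +y (a push of a few N, 20 to 35 mm at the tip) it throws the handle back over centre and the pliers spring open.
- release_tip (a point): Point on the release lever 65 mm from its pivot, beside its thick round tip (10 mm across), mid height, 17 mm above the deck; axes as the lever's. Fingers can come down to the deck on its -y side, beyond the fixed handle's tail, and push towards +y.
- clamp_pad: The moving jaw's dark pad, 24 x 6 x 18 mm, sprung, so that it presses the plate with about 25 N when locked.
- start_button (a joint): Start push button of the mixer deck, m: 0 up, 0.006 fully down (5 N), springs back.
- start_button_top (a point): Centre of the top of the start button, a round black cap 28 mm across on the deck beside the moving jaw, on the +y side; press straight down.
- tray: Aluminium carrier tray, origin under the centre of its box. Box 100 (x) x 76 (y) x 24 mm high, open, walls 2.5 mm. At its -x end an upright handle plate, 12 mm thick (y), 36 long (x -84..-48), reaching 1 to 75 mm above the underside: the pliers clamp its lower part (below 26 mm), it is carried by the upper part with the grey sleeve. About 0.1 kg.
- tray_grip (a point): Centre of the handle plate's upper part, 58 mm above the tray's underside, at x = -66 mm from the tray's origin, axes as the tray's: pinch across y (12 mm).
- tray_floor (a point): Centre of the tray box's inner floor, 2.5 mm above its underside, axes as the tray's.
- mat_center (a point): Centre of the top of a flat dark rubber mat, 150 (x) x 190 (y) x 3 mm, on the worktop; fixed.
- rack_row (a point): Middle of a white rack 32 mm wide (x), 209 long (y), 22 high, this point at the height of its top edge; fixed. One row of seven square pockets 27 mm wide, 29.5 mm apart along y, floor 2.5 mm up. Flat-capped vials and dropper bottles stand in it mixed in any order, close together: the only room for fingers is before and behind the row, along x.
- vial_0_center (a point): Centre of a flat-capped vial (may be absent), a plain cylinder 24 mm across, 52 mm high, white with a flat grey cap, z along it; this point 26 mm above its foot.
- vial_1_center (a point): Centre of a flat-capped vial (may be absent), a plain cylinder 24 mm across, 52 mm high, white with a flat grey cap, z along it; this point 26 mm above its foot.
- vial_2_center (a point): Centre of a flat-capped vial (may be absent), a plain cylinder 24 mm across, 52 mm high, white with a flat grey cap, z along it; this point 26 mm above its foot.
- vial_3_center (a point): Centre of a flat-capped vial (may be absent), a plain cylinder 24 mm across, 52 mm high, white with a flat grey cap, z along it; this point 26 mm above its foot.
- dropper_0_center (a point): Point 26 mm above the foot of a dropper bottle with a pointed grey nozzle, 24 mm across, 64 mm high, in the same rack; to be left standing there.
- dropper_1_center (a point): Point 26 mm above the foot of a dropper bottle with a pointed grey nozzle, 24 mm across, 64 mm high, in the same rack; to be left standing there.
- dropper_2_center (a point): Point 26 mm above the foot of a dropper bottle with a pointed grey nozzle, 24 mm across, 64 mm high, in the same rack; to be left standing there.

How it is judged (in metres and radians):
On the way, in this order (a step that is already met when the one before it is completed fails the run):
1. the pliers are locked over centre onto the tray's handle plate, the tray flat on the deck (value of joint handle above 0.84 rad and contact force between clamp_pad and tray above 5 N and angle between tray's own z axis and vertical below 0.1 rad and height (world z) of tray_floor below 0.042 m), for 0.3 s.
2. with the tray still locked in the pliers and every vial in it, the start button is held down (value of joint handle above 0.84 rad and contact force between clamp_pad and tray above 5 N and x of vial_0_center in the frame of tray_floor between -0.05 and 0.05 m and y of vial_0_center in the frame of tray_floor between -0.038 and 0.038 m and z of vial_0_center in the frame of tray_floor between -0.005 and 0.045 m and x of vial_1_center in the frame of tray_floor between -0.05 and 0.05 m and y of vial_1_center in the frame of tray_floor between -0.038 and 0.038 m and z of vial_1_center in the frame of tray_floor between -0.005 and 0.045 m and x of vial_2_center in the frame of tray_floor between -0.05 and 0.05 m and y of vial_2_center in the frame of tray_floor between -0.038 and 0.038 m and z of vial_2_center in the frame of tray_floor between -0.005 and 0.045 m and x of vial_3_center in the frame of tray_floor between -0.05 and 0.05 m and y of vial_3_center in the frame of tray_floor between -0.038 and 0.038 m and z of vial_3_center in the frame of tray_floor between -0.005 and 0.045 m and value of joint start_button above 0.004 m), for 3.5 s.
3. the release lever is pushed while the pliers are locked (contact force between the fingers and release_lever above 0.3 N and value of joint handle above 0.83 rad).
4. the pliers have sprung open (value of joint handle below 0.2 rad), for 0.2 s.
At the end, for the whole second after the job is handed in: The tray lies flat on the mat (within 0.08 rad), at rest, its floor's centre within 45 mm of the mat's centre, all vials present are inside the tray (standing or lying), and the pliers are open (handle joint below 0.2 rad) (x of vial_0_center in the frame of tray_floor between -0.05 and 0.05 m and y of vial_0_center in the frame of tray_floor between -0.038 and 0.038 m and z of vial_0_center in the frame of tray_floor between -0.005 and 0.045 m and x of vial_1_center in the frame of tray_floor between -0.05 and 0.05 m and y of vial_1_center in the frame of tray_floor between -0.038 and 0.038 m and z of vial_1_center in the frame of tray_floor between -0.005 and 0.045 m and x of vial_2_center in the frame of tray_floor between -0.05 and 0.05 m and y of vial_2_center in the frame of tray_floor between -0.038 and 0.038 m and z of vial_2_center in the frame of tray_floor between -0.005 and 0.045 m and x of vial_3_center in the frame of tray_floor between -0.05 and 0.05 m and y of vial_3_center in the frame of tray_floor between -0.038 and 0.038 m and z of vial_3_center in the frame of tray_floor between -0.005 and 0.045 m and value of joint handle below 0.2 rad and horizontal distance between tray_floor and mat_center below 0.045 m and height (world z) of tray_floor below 0.014 m and angle between tray's own z axis and vertical below 0.08 rad and linear speed of tray below 0.02 m/s); the robot touches nothing.
It fails at once if a dropper bottle is knocked over or taken out of its pocket (angle between any of dropper_0_center, dropper_1_center, dropper_2_center's own z axis and vertical above 0.6 rad or distance of any of dropper_0_center, dropper_1_center, dropper_2_center from where it was at the start of the episode above 0.03 m).
Of vial_0, vial_1, vial_2, vial_3 only 2 to 3 are there at a start; the rules pass over those that are not, and their reading is None.
At some moment in a run one of tray may be knocked a few centimetres aside while the robot is not near it.
Once in a run the grip may slacken for a moment while it holds something.
It also fails if it takes over 210 s, if anything falls off the work surface, if the arm or the gripper's body presses on something with over 40 N, if the wrist force passes 120 N, or if a joint passes its speed limit or range.

## Working session

There is one attempt and no reset: what is moved stays moved. The work goes in short steps, Python scripts to look and compute and a shell command to move; the robot and the scene stay as the last step left them, time stands still between calls to the robot, and variables do not carry over. Pictures are saved under pics/ and viewed, at most 14 in all, crops included, and the job is handed in when it is done.

```bash
ls; mkdir -p pics; python3 - <<'E'
from workcell import monitor, vision, ctrl, spotter
import cv2, json
print(ctrl.pinch_z, monitor.get_state())
for n in ("scene","top"):
    print(n, vision.calibration(n))
    cv2.imwrite(f"pics/{n}0.png", vision.snapshot(n))
E
```

```text
pics
154.70000000000002 {'clock': 0.0, 'joint_positions': array([ 1.14298653e+00,  3.20292142e-01,  1.56570956e+00, -1.83752888e-05,
        1.25740222e+00, -1.99952495e-02]), 'qvel': array([-0.00136918, -0.00027562,  0.00067612, -0.00062988, -0.00191288,
       -0.00134048]), 'joint_torque': array([-1.15295621e-03, -4.15519345e+01, -2.34166038e+01, -1.03656414e-04,
        7.97002082e-03,  3.48711268e-06]), 'eef_pos': array([227.9719136 , 527.68104957, 403.869991  ]), 'orientation': array([-1.92564514e-04,  2.02494327e-01,  9.79283017e-01, -8.84969082e-04]), 'ft_force': array([ 0.36521958, -0.05129873,  0.22836083]), 'ft_torque': array([ 0.03057556, -0.037776  ,  0.00313445]), 'gripper_force': 0.0, 'finger_gap': 1.001711944576712}
scene {'intrinsics': array([[480.9932659 ,   0.        , 312.66650419],
       [  0.        , 480.9932659 , 237.51643067],
       [  0.        ,   0.        ,   1.        ]]), 'dist_coeffs': array([0.02420669, 0.        , 0.        , 0.        , 0.        ]), 'xyz': array([-310.57493248,  501.69271942,  677.35719087]), 'orientation': array([ 0.24413254, -0.44146276,  0.76223288, -0.40559952])}
top {'intrinsics': array([[575.10234512,   0.        , 329.44936076],
       [  0.        , 575.10234512, 246.52990924],
       [  0.        ,   0.        ,   1.        ]]), 'dist_coeffs': array([-0.13340805,  0.        ,  0.        ,  0.        ,  0.        ]), 'xyz': array([ 221.48763749,   38.92675692, 1494.62410235]), 'orientation': array([-0.06388703,  0.70777018, -0.70055332,  0.06484495])}
```

View pics/scene0.png

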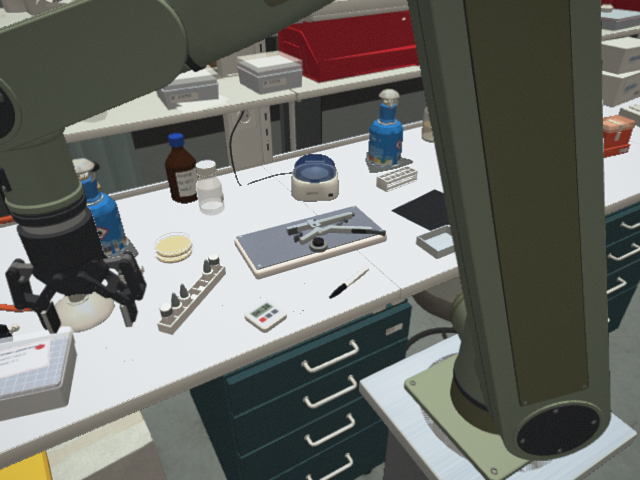

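View pics/top0.png

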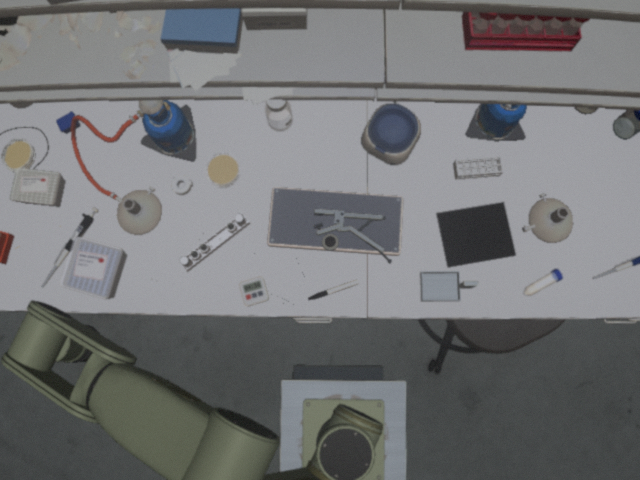

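```bash
cat > h.py <<'E'
from workcell import monitor, vision, ctrl, spotter
import cv2, numpy as np
from scipy.spatial.transform import Rotation as R
def cal(n):
    c=vision.calibration(n); q=c["orientation"]
    return c["intrinsics"],c["dist_coeffs"],c["xyz"],R.from_quat([q[1],q[2],q[3],q[0]]).as_matrix()
def to_world(n,px,z):
    """[row,col] -> world point on plane z (mm)"""
    K,D,t,M=cal(n)
    u=cv2.undistortPoints(np.array([[[px[1],px[0]]]],float),K,D)[0,0]
    d=M@np.array([u[0],u[1],1]); return t+d*(z-t[2])/d[2]
def to_px(n,p):
    K,D,t,M=cal(n); v=cv2.projectPoints(np.array([p],float),cv2.Rodrigues(M.T)[0],-M.T@t,K,D)[0][0,0]
    return v[::-1]
def tcp():
    s=monitor.get_state(); q=s["orientation"]
    return s["eef_pos"],R.from_quat([q[1],q[2],q[3],q[0]]).as_matrix(),s
def report():
    p,M,s=tcp()
    print("t %.2f tcp %s ydir %.1f deg tilt %.1f gap %.2f F %s gf %.1f q6 %.2f"%(s["clock"],p.round(1),np.degrees(np.arctan2(M[1,1],M[0,1])),np.degrees(np.arccos(-M[2,2])),s["finger_gap"],s["ft_force"].round(1),s["gripper_force"],s["joint_positions"][5]))
def go(x,y,tipz,yaw=None):
    """print tool-axis shift to put the TCP over x,y with fingertips (173) at tipz, and turn (units) to make closing line at yaw deg"""
    p,M,s=tcp(); d=M.T@(np.array([x,y,tipz+173])-p)
    o="shift(m) %s"%(d/1000).round(4)
    if yaw is not None:
        v=M.T@np.array([np.cos(np.radians(yaw)),np.sin(np.radians(yaw)),0]); a=np.degrees(np.arctan2(-v[0],v[1])); a=(a+90)%180-90
        o+=" turn units %.2f (q6 %.2f)"%(a/8,s["joint_positions"][5])
    print(o)
E
python3 - <<'E'
from h import *
zs=dict(jaw_seat=30,deck_origin=30,handle_end=47,release_tip=47,release_lever=47,start_button_top=None,tray_grip=58,tray_floor=2.5,mat_center=3,rack_row=22,vial_0_center=28.5,dropper_0_center=28.5)
for cam in ("top","scene"):
    vision.snapshot(cam)
    for k,z in zs.items():
        for r in spotter.landmark_of(cam,k)[:5]:
            print(cam,k,np.round(r["pixel"],1),round(r["conf"],2),to_world(cam,r["pixel"],z if z else 42).round(1))
E
```

```text
top jaw_seat [217.  319.2] 0.65 [569.8  65.9  30. ]
top deck_origin [221.4 335. ] 0.64 [558.4  24.5  30. ]
top deck_origin [245.  376.4] 0.39 [496.8 -83.4  30. ]
top handle_end [244.8 377.1] 0.58 [494.2 -83.8  47. ]
top release_tip [258.3 389.4] 0.62 [ 459.4 -115.1   47. ]
top release_lever [243.2 366.4] 0.56 [498.  -56.3  47. ]
top start_button_top [241.3 330.6] 0.46 [503.   35.5  42. ]
top tray_grip [285.9 468.7] 0.74 [ 388.7 -315.2   58. ]
top tray_floor [284.7 441.8] 0.58 [ 397.9 -257.3    2.5]
top mat_center [232.8 477.3] 0.97 [ 538.  -356.8    3. ]
top dropper_0_center [250.4 193.5] 0.53 [477.8 392.7  28.5]
top dropper_0_center [257.9 390.4] 0.18 [ 463.5 -119.7   28.5]
scene deck_origin [232.3 311.2] 0.65 [568.5  20.8  30. ]
scene deck_origin [316.1 164.2] 0.49 [451.2 417.5  30. ]
scene handle_end [231.3 359. ] 0.73 [490.4 -68.2  47. ]
scene release_tip [234.2 382.6] 0.63 [ 451.  -109.4   47. ]
scene start_button_top [241.5 317.3] 0.63 [509.9  36.9  42. ]
scene tray_grip [233.2 383.5] 0.63 [ 440.2 -103.1   58. ]
scene tray_floor [249.4 440.3] 0.61 [ 378.8 -232.3    2.5]
scene tray_floor [297.9 183.5] 0.39 [519.3 363.    2.5]
scene mat_center [209.3 434.9] 0.57 [ 532.9 -350.7    3. ]
scene rack_row [291.6 194.4] 0.97 [503.6 341.   22. ]
scene vial_0_center [319.1 165.8] 0.72 [442.8 416.8  28.5]
scene dropper_0_center [308.3 176.8] 0.56 [462.9 389.3  28.5]
scene dropper_0_center [241.4 290.4] 0.19 [560.8  82.8  28.5]
```

```bash
cat >> h.py <<'E'
def ortho(cam,img,z,x0,x1,y0,y1,s):
    """metric view: up = +x world, left = +y world, s px per mm"""
    H=int((x1-x0)*s);W=int((y1-y0)*s)
    r,c=np.mgrid[0:H,0:W]; P=np.stack([x1-r/s,y1-c/s,np.full(r.shape,float(z))],-1).reshape(-1,3)
    K,D,t,M=cal(cam); uv=cv2.projectPoints(P,cv2.Rodrigues(M.T)[0],-M.T@t,K,D)[0].reshape(H,W,2).astype(np.float32)
    o=cv2.remap(img,uv[...,0],uv[...,1],cv2.INTER_CUBIC)
    for v in range(int(np.ceil(x0/50)*50),int(x1),50): cv2.putText(o,str(v),(0,int((x1-v)*s)),0,.4,(0,0,255),1); cv2.line(o,(0,int((x1-v)*s)),(W,int((x1-v)*s)),(0,0,255) if v%100==0 else (0,160,255),1)
    for v in range(int(np.ceil(y0/50)*50),int(y1),50): cv2.putText(o,str(v),(int((y1-v)*s),10),0,.4,(255,0,0),1); cv2.line(o,(int((y1-v)*s),0),(int((y1-v)*s),H),(255,0,0),1)
    return o
E
python3 - <<'E'
from h import *
im=vision.snapshot("top")
cv2.imwrite("pics/o1.png",ortho("top",im,30,430,670,-160,230,2.05))
a=ortho("top",im,54,390,590,260,460,2.8)
cv2.imwrite("pics/o2.png",a)
E
```

```text
(no output)
```

View pics/o1.png

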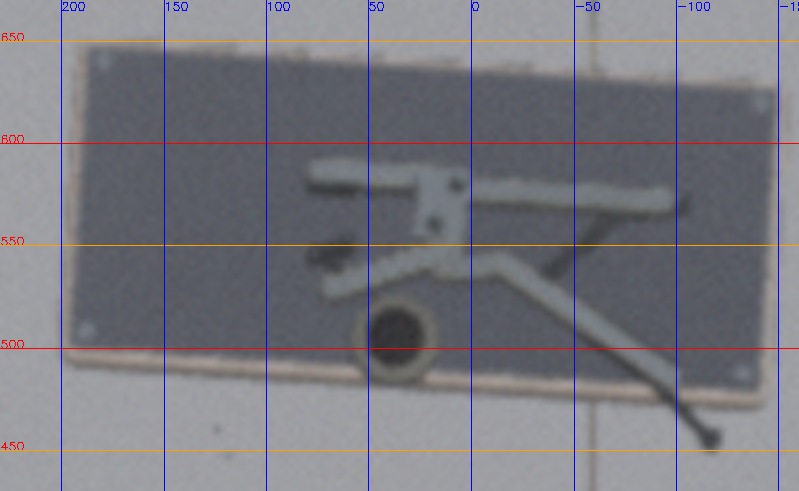

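View pics/o2.png

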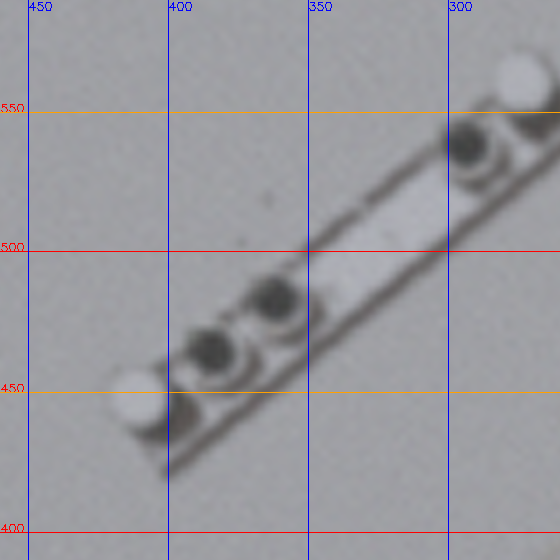

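```bash
python3 - <<'E'
from h import *
im=vision.snapshot("top"); sc=vision.snapshot("scene")
a=ortho("top",im,24,340,460,-350,-200,2.6)
b=cv2.resize(sc[245:340,150:235],None,fx=4.6,fy=4.6,interpolation=cv2.INTER_CUBIC)
o=np.zeros((600,800,3),np.uint8); o[:a.shape[0],:a.shape[1]]=a; o[:b.shape[0],400:400+b.shape[1]]=b[:,:400]
cv2.imwrite("pics/m1.png",o)
for n in ("tray","vial_0","dropper_0"):
    for t in (n+"_center" if n!="tray" else "tray",):
        for cam in ("top","scene"):
            for r in spotter.find_in(cam,t)[:5]: print(cam,t,np.round(r["pixel"]),round(r["conf"],2),to_world(cam,r["pixel"],35).round())
E
```

```text
top tray [283. 440.] 0.67 [ 398. -247.   35.]
top tray [248. 205.] 0.23 [485. 361.  35.]
top tray [219. 337.] 0.16 [564.  20.  35.]
scene tray [244. 436.] 0.88 [ 366. -204.   35.]
top dropper_0_center [253. 194.] 0.42 [471. 390.  35.]
scene dropper_0_center [307. 176.] 0.71 [460. 391.  35.]
scene dropper_0_center [231. 377.] 0.32 [ 482. -117.   35.]
```

View pics/m1.png

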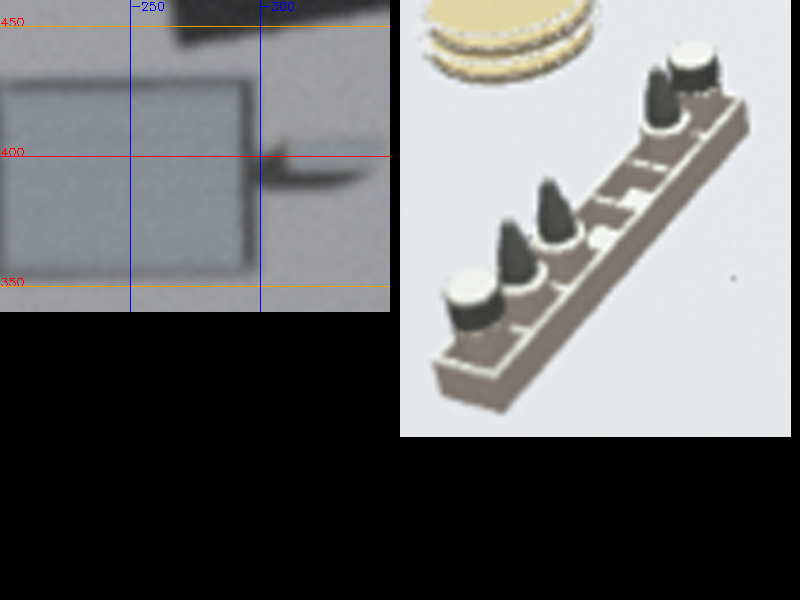

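```bash
python3 - <<'E'
from h import *
report()
go(430,100,190); 
p,M,s=tcp(); print((M.T@(np.array([392.5,-313.5,0])-np.array([430,100,0]))/1000).round(4)); go(0,0,0,1.3)
E
```

```text
t 1.85 tcp [228.  527.8 404.7] ydir 66.6 deg tilt 0.0 gap 1.00 F [-0.5  0.4 -0.6] gf 0.0 q6 -0.02
shift(m) [-0.3551 -0.3127  0.0417]
[-0.1296 -0.3945 -0.    ]
shift(m) [-0.     -0.575   0.2317] turn units 8.17 (q6 -0.02)
```

```bash
python3 -m inch '[[[-0.0296,-0.0261,0.0035,0,1],[-0.0296,-0.0261,0.0035,0,1],[-0.0296,-0.0261,0.0035,0,1],[-0.0296,-0.0261,0.0035,0,1],[-0.0296,-0.0261,0.0035,0,1],[-0.0296,-0.0261,0.0035,0,1],[-0.0296,-0.0261,0.0035,0,1],[-0.0296,-0.0261,0.0035,0,1],[-0.0296,-0.0261,0.0035,0,1],[-0.0296,-0.0261,0.0035,0,1],[-0.0296,-0.0261,0.0035,0,1],[-0.0296,-0.0261,0.0035,0,1]]]'
python3 -m inch '[[[-0.0108,-0.0329,0,0,1],[-0.0108,-0.0329,0,0,1],[-0.0108,-0.0329,0,0,1],[-0.0108,-0.0329,0,0,1],[-0.0108,-0.0329,0,0,1],[-0.0108,-0.0329,0,0,1],[-0.0108,-0.0329,0,0,1],[-0.0108,-0.0329,0,0,1],[-0.0108,-0.0329,0,0,1],[-0.0108,-0.0329,0,0,1],[-0.0108,-0.0329,0,0,1],[-0.0108,-0.0329,0,0,1]]]'
python3 -m inch '[[[0,0,0,1,0.6],[0,0,0,1,0.6],[0,0,0,1,0.6],[0,0,0,1,0.6],[0,0,0,1,0.6],[0,0,0,1,0.6],[0,0,0,1,0.6],[0,0,0,1,0.6],[0,0,0,0.17,0.6]]]'
python3 - <<'E'
from h import *
report(); go(392.5,-313.5,40,1.3)
im=vision.snapshot("top")
for z,t in ((58,"tray_grip"),(2.5,"tray_floor")):
    for cam in("top","scene"):
        if cam=="scene" and z==58: vision.snapshot(cam)
        for r in spotter.landmark_of(cam,t)[:2]: print(cam,t,round(r["conf"],2),to_world(cam,r["pixel"],z).round(1))
E
```

```text
clock: 3.05
eef_pos: [430.3, 97.9, 362.9]
orientation: [0.0, 0.203, 0.979, 0.0]
ft_force: [0.3, 0.2, 0.4]
finger_gap: 0.998
gripper_force: 0.0
clock: 4.25
eef_pos: [391.9, -315.8, 362.8]
orientation: [0.0, 0.203, 0.979, -0.0]
ft_force: [1.0, -0.0, -0.4]
finger_gap: 0.998
gripper_force: 0.0
clock: 5.15
eef_pos: [392.3, -314.4, 362.8]
orientation: [0.0, 0.7, 0.715, 0.0]
ft_force: [0.1, -0.1, 0.1]
finger_gap: 0.602
gripper_force: 0.0
t 5.15 tcp [ 392.3 -314.4  362.8] ydir 1.2 deg tilt 0.0 gap 0.60 F [ 0.1 -0.1  0.1] gf 0.0 q6 -0.72
shift(m) [0.0009 0.0002 0.1498] turn units -0.01 (q6 -0.72)
top tray_grip 0.8 [ 390.7 -317.3   58. ]
top tray_floor 0.74 [493.  364.5   2.5]
top tray_floor 0.69 [ 391.7 -243.2    2.5]
```

```bash
python3 -m inch '[[[0,0,0.025,0,0.6],[0,0,0.025,0,0.6],[0,0,0.025,0,0.6],[0,0,0.025,0,0.6],[0,0,0.025,0,0.6],[0,0,0.018,0,0.6],[0,0,0.007,0,0.6],[0,0,0,0,0],[0,0,0,0,0],[0,0,0,0,0],[0,0,0,0,0],[0,0,0,0,0]]]'
python3 - <<'E'
from h import *
report()
E
```

```text
clock: 6.65
eef_pos: [392.7, -314.7, 213.7]
orientation: [0.001, 0.699, 0.715, 0.0]
ft_force: [0.0, -0.7, 4.2]
finger_gap: 0.133
gripper_force: 61.2
t 6.65 tcp [ 392.7 -314.7  213.7] ydir 1.3 deg tilt 0.2 gap 0.13 F [ 0.  -0.7  4.2] gf 61.2 q6 -0.72
```

```bash
python3 -m inch '[[[0,0,-0.01,0,0],[0,0,-0.02,0,0],[0,0,-0.03,0,0],[0,0,-0.03,0,0],[0,0,-0.03,0,0],[0.01,0.005,0,0,0],[0.02,0.01,0,0,0],[0.03,0.014,0,0,0],[0.03,0.014,0,0,0],[0.03,0.014,0,0,0],[0.03,0.014,0,0,0],[0.03,0.014,0,0,0]]]'
python3 -m inch '[[[0.03,0.014,0,0,0],[0.03,0.014,0,0,0],[0.03,0.014,0,0,0],[0.03,0.014,0,0,0],[0.03,0.014,0,0,0],[0.02,0.005,0,0,0],[0.01,0.002,0,0,0],[0,0,0,0.3,0],[0,0,0,0.3,0],[0,0,0,0,0]]]'
python3 - <<'E'
from h import *
report(); go(563,72,70,-3.4)
im=vision.snapshot("top"); sc=vision.snapshot("scene")
cv2.imwrite("pics/s2.png",cv2.resize(sc[130:280,220:420],None,fx=4,fy=4,interpolation=cv2.INTER_CUBIC))
for cam in ("top","scene"):
  for n in ("jaw_seat","deck_origin","tray_grip"):
    for r in spotter.landmark_of(cam,n)[:2]: print(cam,n,round(r["conf"],2),np.round(r["pixel"],1),to_world(cam,r["pixel"],30).round(1))
E
```

```text
clock: 7.85
eef_pos: [473.0, -130.6, 331.9]
orientation: [-0.001, 0.699, 0.715, -0.0]
ft_force: [-0.1, -0.0, -0.1]
finger_gap: 0.131
gripper_force: 60.5
clock: 8.85
eef_pos: [545.6, 49.0, 332.1]
orientation: [-0.001, 0.729, 0.685, -0.001]
ft_force: [-0.6, 0.4, -1.6]
finger_gap: 0.132
gripper_force: 60.4
t 8.85 tcp [545.6  49.  332.1] ydir -3.5 deg tilt 0.1 gap 0.13 F [-0.6  0.4 -1.6] gf 60.4 q6 0.13
shift(m) [0.0241 0.0161 0.089 ] turn units -0.02 (q6 0.13)
top jaw_seat 0.62 [214.7 297.7] [575.4 122.3  30. ]
top jaw_seat 0.55 [242.8 214.5] [498.3 337.9  30. ]
top deck_origin 0.58 [220.7 337.3] [560.3  18.5  30. ]
top tray_grip 0.57 [260.2 185.1] [451.5 413.1  30. ]
top tray_grip 0.56 [212.3 325.5] [582.6  49.6  30. ]
scene jaw_seat 0.97 [238.6 292.4] [567.2  73.9  30. ]
scene jaw_seat 0.35 [231.5 380.4] [ 484.3 -128.5   30. ]
scene deck_origin 0.61 [231.5 312.5] [570.   16.2  30. ]
scene tray_grip 0.71 [189.7 307.5] [770.4 -80.2  30. ]
```

View pics/s2.png

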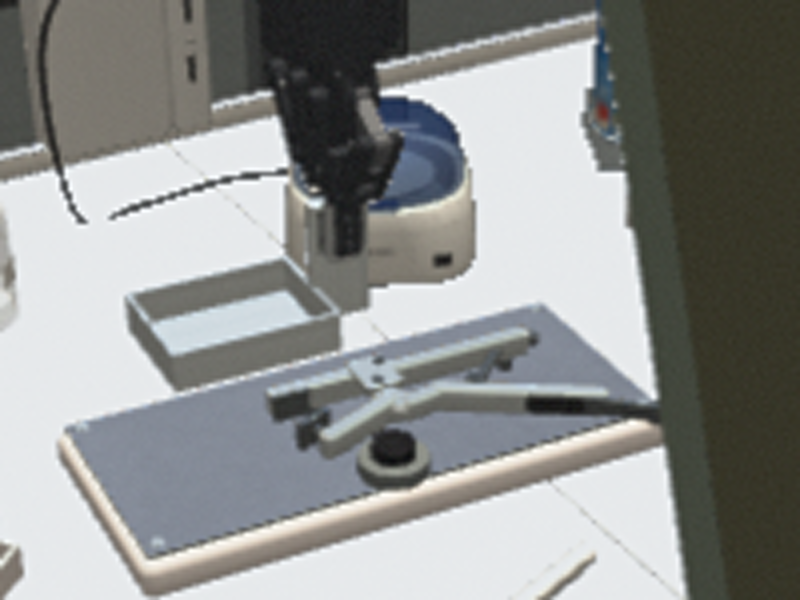

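```bash
python3 - <<'E'
from h import *
im=vision.snapshot("top")
z=332.1-173-40+24
for r in spotter.regions_of("top","tray")[:2]:
    m=r["region"].astype(np.uint8)*255
    print(r["conf"],m.sum()/255,r["pixel"])
    o=ortho("top",cv2.merge([m]*3),z,480,640,0,200,3)
    # redo without grid
    c=max(cv2.findContours(m,0,2)[0],key=cv2.contourArea)[:,0]
    w=np.array([to_world("top",(q[1],q[0]),z)[:2] for q in c]); print(w.min(0),w.max(0),cv2.minAreaRect(w.astype(np.float32)))
cv2.imwrite("pics/o3.png",ortho("top",im,z,480,660,10,180,3.3))
E
```

```text
0.93 675.0 [209.4, 288.4]
[510.0626464  123.95463402] [594.55217857 165.42232303] ((552.183837890625, 145.39816284179688), (84.96949768066406, 41.03430938720703), 1.2560738325119019)
0.74 558.0 [239.5, 221.8]
[410.00450855 235.54759693] [533.7407852  383.43838317] ((478.08642578125, 315.93597412109375), (34.25236511230469, 187.86732482910156), 40.82430648803711)
```

View pics/o3.png

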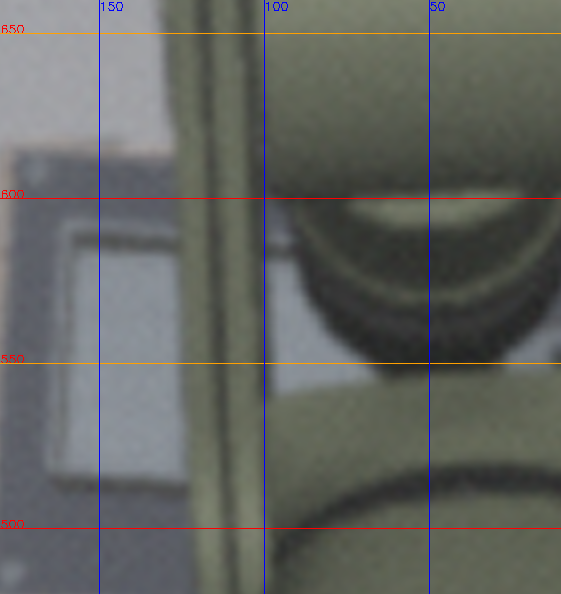

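```bash
python3 -m inch '[[[0.012,0.008,0,0,0],[0.012,0.008,0,0,0],[0,0,0.02,0,0],[0,0,0.02,0,0],[0,0,0.02,0,0],[0,0,0.01,0,0],[0,0,0.008,0,0],[0,0,0.005,0,0],[0,0,0.003,0,0],[0,0,0.0015,0,0],[0,0,0,0,0]]]'
python3 - <<'E'
from h import *
report(); go(563,72,70,-3.4)
im=vision.snapshot("scene")
cv2.imwrite("pics/s3.png",cv2.resize(im[180:270,240:380],None,fx=5.7,fy=5.7,interpolation=cv2.INTER_CUBIC))
E
```

```text
clock: 10.45
eef_pos: [563.8, 72.1, 245.6]
orientation: [0.0, 0.729, 0.685, 0.0]
ft_force: [0.1, -0.2, -1.4]
finger_gap: 0.132
gripper_force: 60.5
t 10.45 tcp [563.8  72.1 245.6] ydir -3.5 deg tilt 0.0 gap 0.13 F [ 0.1 -0.2 -1.4] gf 60.5 q6 0.17
shift(m) [-0.0002 -0.0008  0.0026] turn units -0.02 (q6 0.17)
```

View pics/s3.png

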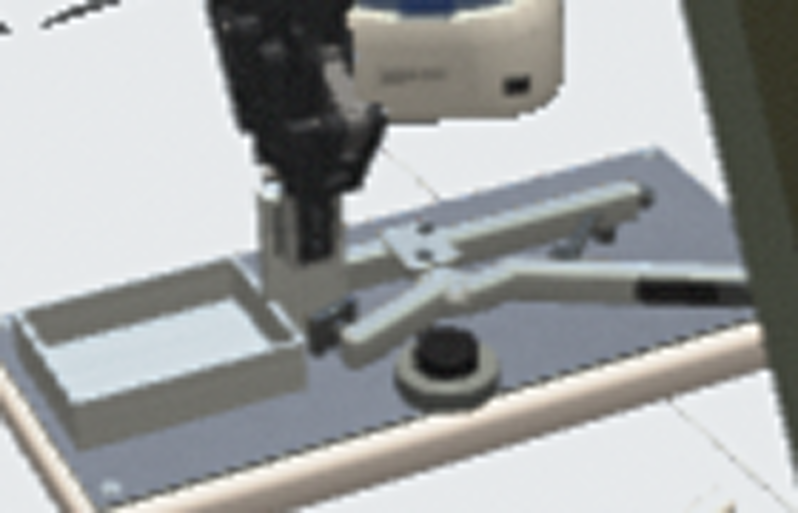

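```bash
python3 -m inch '[[[0,-0.0008,0.0015,0,0],[0,0,0.001,0,0],[0,0,0,0,0.5],[0,0,0,0,0.5],[0,0,0,0,0.5],[0,0,-0.01,0,0.5],[0,0,-0.02,0,0.5],[0,0,-0.03,0,0.5],[0,0,-0.03,0,0.5],[0,0,-0.02,0,0.5]]]'
python3 - <<'E'
from h import *
report()
for cam in ("top","scene"):
  vision.snapshot(cam)
  for n in ("handle_end","release_tip"):
    for r in spotter.landmark_of(cam,n)[:2]: print(cam,n,round(r["conf"],2),np.round(r["pixel"],1),to_world(cam,r["pixel"],47).round(1))
E
```

```text
clock: 11.5
eef_pos: [563.1, 72.2, 355.8]
orientation: [0.001, 0.729, 0.685, 0.002]
ft_force: [1.1, 0.0, -0.1]
finger_gap: 0.501
gripper_force: 0.0
t 11.50 tcp [563.1  72.2 355.8] ydir -3.5 deg tilt 0.2 gap 0.50 F [ 1.1  0.  -0.1] gf 0.0 q6 0.17
top handle_end 0.53 [246.7 375.2] [489.2 -78.9  47. ]
top release_tip 0.72 [228.1 229.3] [534.1 297.6  47. ]
top release_tip 0.43 [256.7 389. ] [ 463.5 -114.1   47. ]
scene handle_end 0.82 [230.2 362.9] [489.7 -79.   47. ]
scene release_tip 0.56 [310.2 178. ] [434.2 392.1  47. ]
scene release_tip 0.46 [230.8 383.2] [ 462.5 -119.5   47. ]
```

```bash
python3 - <<'E'
from h import *
go(443.3,-73,35,-3.4)
E
python3 -m inch '[[[-0.03,-0.02,0,0,0],[-0.03,-0.02,0,0,0],[-0.03,-0.02,0,0,0],[-0.03,-0.02,0,0,0],[-0.0173,-0.0286,0,0,0]]]'
python3 - <<'E'
from h import *
report();go(443.3,-73,35,-3.4)
E
```

```text
shift(m) [-0.1521 -0.1096  0.1438] turn units -0.02 (q6 0.17)
clock: 12.3
eef_pos: [445.4, -59.7, 351.4]
orientation: [-0.001, 0.729, 0.685, -0.001]
ft_force: [-0.2, -0.7, 1.2]
finger_gap: 0.003
gripper_force: 0.0
t 12.30 tcp [445.4 -59.7 351.4] ydir -3.6 deg tilt 0.1 gap 0.00 F [-0.2 -0.7  1.2] gf 0.0 q6 -0.10
shift(m) [-0.0134 -0.001   0.1434] turn units -0.02 (q6 -0.10)
```

Descend beside the handle, then push along tool +y in small steps.

```bash
python3 -m inch '[[[-0.0134,-0.001,0.02,0,0],[0,0,0.03,0,0],[0,0,0.03,0,0],[0,0,0.03,0,0],[0,0,0.02,0,0],[0,0,0.0134,0,0],[0,0,0,0,0],[0,0.01,0,0,0],[0,0.01,0,0,0]]]'
python3 -m inch '[[[0,0.005,0,0,0],[0,0.005,0,0,0],[0,0.005,0,0,0],[0,0.005,0,0,0],[0,0.005,0,0,0],[0,0.005,0,0,0]]]'
python3 -m inch '[[[0,0.004,0,0,0],[0,0.004,0,0,0],[0,0.004,0,0,0]]]'
```

```text
clock: 13.2
eef_pos: [465.3, -72.8, 209.9]
orientation: [0.001, 0.729, 0.685, 0.001]
ft_force: [-0.3, -0.6, 0.5]
finger_gap: -0.004
gripper_force: 0.0
clock: 13.8
eef_pos: [493.4, -74.6, 209.0]
orientation: [-0.001, 0.728, 0.685, -0.001]
ft_force: [-7.2, -1.4, 2.5]
finger_gap: 0.003
gripper_force: 2.9
clock: 14.1
eef_pos: [505.0, -75.5, 208.9]
orientation: [-0.002, 0.728, 0.685, -0.002]
ft_force: [-5.4, -2.6, 2.1]
finger_gap: -0.002
gripper_force: 2.3
```

```bash
python3 -m inch '[[[0,0.003,0,0,0],[0,0.003,0,0,0],[0,0.002,0,0,0]]]'
python3 - <<'E'
from h import *
report()
E
```

```text
clock: 14.4
eef_pos: [515.3, -75.8, 209.6]
orientation: [0.001, 0.729, 0.685, 0.001]
ft_force: [0.0, 0.3, -0.6]
finger_gap: 0.002
gripper_force: 0.0
t 14.40 tcp [515.3 -75.8 209.6] ydir -3.5 deg tilt 0.2 gap 0.00 F [ 0.   0.3 -0.6] gf 0.0 q6 -0.11
```

```bash
python3 - <<'E'
from h import *
im=vision.snapshot("scene"); vision.snapshot("top")
cv2.imwrite("pics/s4.png",cv2.resize(im[180:270,260:420],None,fx=5,fy=5,interpolation=cv2.INTER_CUBIC))
for cam in ("top","scene"):
  for n in ("handle_end","release_tip","release_lever"):
    for r in spotter.landmark_of(cam,n)[:2]: print(cam,n,round(r["conf"],2),np.round(r["pixel"],1),to_world(cam,r["pixel"],47).round(1))
E
```

```text
scene handle_end 0.48 [218.6 351.1] [549.6 -84.2  47. ]
scene release_lever 0.4 [298.3 183.6] [463.3 372.3  47. ]
```

View pics/s4.png

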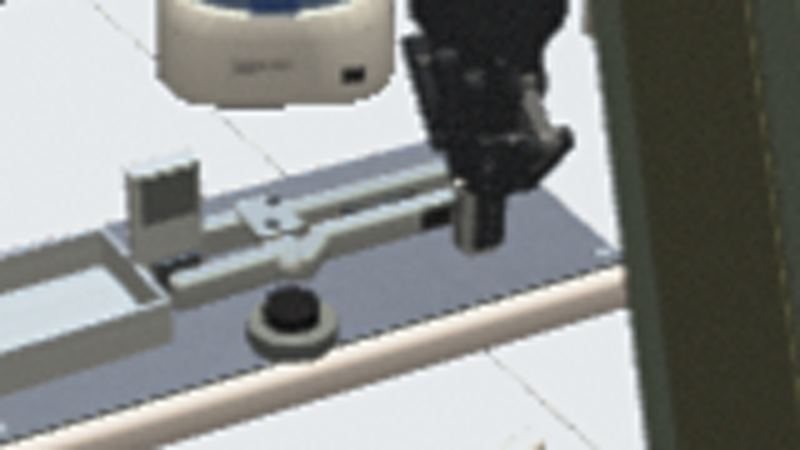

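```bash
python3 -m inch '[[[0,0.003,0,0,0],[0,0.003,0,0,0],[0,0,0,0,0]]]'; python3 -m inch '[[[0,0.003,0,0,0],[0,0,0,0,0]]]'
```

```text
clock: 15.1
eef_pos: [520.4, -76.2, 209.3]
orientation: [0.0, 0.729, 0.685, 0.0]
ft_force: [-0.5, 0.1, -0.5]
finger_gap: -0.001
gripper_force: 0.0
clock: 15.3
eef_pos: [521.7, -76.3, 209.1]
orientation: [-0.002, 0.728, 0.685, -0.002]
ft_force: [-5.9, -0.2, 5.3]
finger_gap: -0.002
gripper_force: 3.0
```

```bash
python3 -m inch '[[[0,0.002,0,0,0],[0,0,0,0,0]]]'; python3 -m inch '[[[0,-0.02,0,0,0],[0,-0.02,0,0,0],[0,-0.02,-0.03,0,0],[0,0,-0.05,0,0],[0,0,-0.05,0,0],[0,0,-0.05,0,0]]]'
python3 - <<'E'
from h import *
report()
vision.snapshot("scene"); im=vision.snapshot("top")
for cam in ("top","scene"):
  for n in ("handle_end","release_tip","release_lever"):
    for r in spotter.landmark_of(cam,n)[:2]: print(cam,n,round(r["conf"],2),np.round(r["pixel"],1),to_world(cam,r["pixel"],47).round(1))
cv2.imwrite("pics/o4.png",ortho("top",im,47,430,670,-160,230,2.05))
go(447,410,60,40.2)
E
```

```text
clock: 15.5
eef_pos: [522.5, -76.3, 209.0]
orientation: [-0.004, 0.728, 0.685, -0.003]
ft_force: [-9.2, -0.6, 8.2]
finger_gap: -0.003
gripper_force: 5.1
clock: 16.1
eef_pos: [464.8, -72.7, 391.4]
orientation: [0.0, 0.729, 0.685, 0.0]
ft_force: [2.0, 0.4, -0.2]
finger_gap: 0.001
gripper_force: 0.0
t 16.10 tcp [464.8 -72.7 391.4] ydir -3.5 deg tilt 0.0 gap 0.00 F [ 2.   0.4 -0.2] gf 0.0 q6 -0.12
top handle_end 0.5 [219.8 339. ] [558.8  14.3  47. ]
top release_lever 0.39 [212.1 315. ] [578.6  76.6  47. ]
scene release_tip 0.7 [291.4 194.8] [472.8 346.2  47. ]
scene release_tip 0.46 [213.8 363.6] [ 553.1 -124.6   47. ]
scene release_lever 0.54 [233.3 298.2] [557.5  62.5  47. ]
scene release_lever 0.45 [221.7 350.8] [537.5 -75.4  47. ]
shift(m) [ 0.4806 -0.047   0.1549] turn units -5.47 (q6 -0.12)
```

View pics/o4.png

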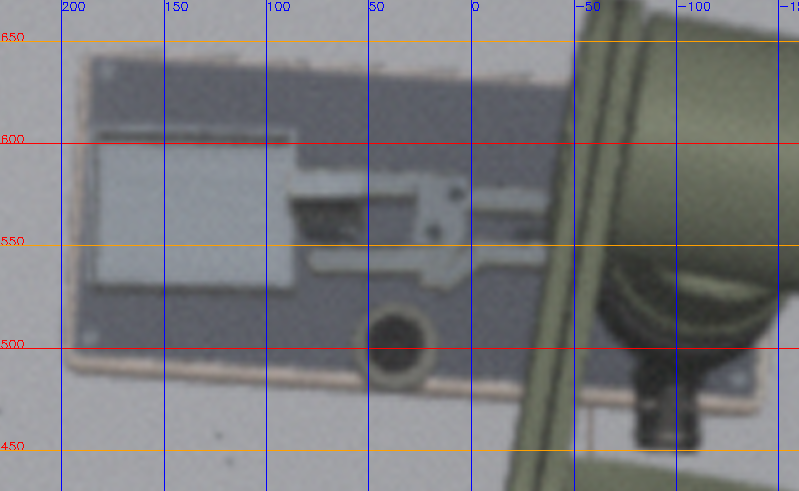

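```bash
python3 -m inch '[[[0.04,-0.004,0,0,0.6],[0.044,-0.004,0,0,0.6],[0.044,-0.004,0,0,0.6],[0.044,-0.004,0,0,0.6],[0.044,-0.004,0,0,0.6],[0.044,-0.004,0,0,0.6],[0.044,-0.004,0,0,0.6],[0.044,-0.004,0,0,0.6],[0.044,-0.004,0,0,0.6],[0.044,-0.004,0,0,0.6],[0.044,-0.005,0,0,0.6]]]'
python3 -m inch '[[[0,0,0.02,-1,0.6],[0,0,0.02,-1,0.6],[0,0,0.02,-1,0.6],[0,0,0.02,-1,0.6],[0,0,0.02,-1,0.6],[0,0,0,-0.4,0.6],[0,0,0,0,0.6]]]'
python3 - <<'E'
from h import *
report();go(448.4,411,26,39.5)
E
```

```text
clock: 17.6
eef_pos: [449.5, 411.0, 387.3]
orientation: [0.0, 0.728, 0.685, -0.002]
ft_force: [1.1, 0.1, -0.7]
finger_gap: 0.604
gripper_force: 0.0
clock: 18.3
eef_pos: [449.5, 408.9, 286.8]
orientation: [-0.001, 0.425, 0.905, -0.002]
ft_force: [0.1, 0.1, 0.4]
finger_gap: 0.601
gripper_force: 0.0
t 18.30 tcp [449.5 408.9 286.8] ydir 39.7 deg tilt 0.3 gap 0.60 F [0.1 0.1 0.4] gf 0.0 q6 0.03
shift(m) [0.0024 0.0009 0.0878] turn units 0.02 (q6 0.03)
```

```bash
python3 -m inch '[[[0.0024,0.0009,0,0,0.6],[0,0,0.02,0,0.6],[0,0,0.025,0,0.6],[0,0,0.02,0,0.6],[0,0,0.015,0,0.6],[0,0,0.0075,0,0.6],[0,0,0,0,0.6],[0,0,0,0,0],[0,0,0,0,0],[0,0,0,0,0],[0,0,0,0,0]]]'
python3 - <<'E'
from h import *
report();go(448.4,411,26,39.5)
E
```

```text
clock: 19.4
eef_pos: [449.1, 411.6, 202.9]
orientation: [0.0, 0.425, 0.905, 0.001]
ft_force: [-1.0, -1.1, 3.9]
finger_gap: 0.257
gripper_force: 58.7
t 19.40 tcp [449.1 411.6 202.9] ydir 39.7 deg tilt 0.1 gap 0.26 F [-1.  -1.1  3.9] gf 58.7 q6 0.03
shift(m) [-0.     -0.0009  0.0039] turn units 0.02 (q6 0.03)
```

```bash
python3 -m inch '[[[0,0,-0.01,0,0],[0,0,-0.02,0,0],[0,0,-0.03,0,0],[0,0,-0.03,0,0],[0,0,-0.03,0,0],[0,0,-0.01,0,0],[0,0,0,0,0]]]'
python3 - <<'E'
from h import *
report();go(565,118,61,-2)
E
```

```text
clock: 20.1
eef_pos: [449.1, 411.6, 333.6]
orientation: [0.001, 0.425, 0.905, 0.002]
ft_force: [-0.8, 0.0, -0.7]
finger_gap: 0.263
gripper_force: 58.7
t 20.10 tcp [449.1 411.6 333.6] ydir 39.7 deg tilt 0.2 gap 0.26 F [-0.8  0.  -0.7] gf 58.7 q6 0.03
shift(m) [-0.3    -0.0987  0.0991] turn units 5.21 (q6 0.03)
```

```bash
python3 -m inch '[[[-0.02,-0.0066,0,0,0],[-0.035,-0.0115,0,0,0],[-0.035,-0.0115,0,0,0],[-0.035,-0.0115,0,0,0],[-0.035,-0.0115,0,0,0],[-0.035,-0.0115,0,0,0],[-0.035,-0.0115,0,0,0],[-0.035,-0.0115,0,0,0],[-0.02,-0.0066,0,0,0],[-0.015,-0.005,0,0,0]]]'
python3 -m inch '[[[0,0,0,1,0],[0,0,0,1,0],[0,0,0,1,0],[0,0,0,1,0],[0,0,0,1,0],[0,0,0,0.2,0],[0,0,0,0,0]]]'
python3 - <<'E'
from h import *
report();go(565,118,61,-2)
vision.snapshot("top")
m=spotter.regions_of("top","tray")
for r in m[:2]:
    c=max(cv2.findContours(r["region"].astype(np.uint8),0,2)[0],key=cv2.contourArea)[:,0]
    w=np.array([to_world("top",(q[1],q[0]),54)[:2] for q in c]); print(r["conf"],w.min(0),w.max(0),cv2.minAreaRect(w.astype(np.float32)))
E
```

```text
clock: 21.1
eef_pos: [564.6, 115.9, 329.8]
orientation: [-0.001, 0.426, 0.905, -0.001]
ft_force: [-0.7, 1.3, -0.8]
finger_gap: 0.262
gripper_force: 58.7
clock: 21.8
eef_pos: [564.3, 117.8, 330.9]
orientation: [-0.001, 0.718, 0.696, -0.001]
ft_force: [-0.6, -0.1, -0.1]
finger_gap: 0.263
gripper_force: 58.7
t 21.80 tcp [564.3 117.8 330.9] ydir -1.8 deg tilt 0.1 gap 0.26 F [-0.6 -0.1 -0.1] gf 58.7 q6 0.22
shift(m) [0.0002 0.0008 0.0969] turn units 0.03 (q6 0.22)
0.61 [ 439.80434162 -438.27999408] [ 607.8155853  -236.39884596] ((524.2470092773438, -337.3443603515625), (146.41030883789062, 186.24058532714844), 9.846362113952637)
0.6 [586.80975934 159.41203972] [605.5837732  185.62764561] ((596.22119140625, 172.50802612304688), (18.68930435180664, 26.121543884277344), 0.5099848508834839)
```

```bash
python3 -m inch '[[[0,0,0.02,0,0],[0,0,0.03,0,0],[0,0,0.02,0,0],[0,0,0.015,0,0],[0,0,0.008,0,0],[0,0,0.004,0,0],[0,0,0,0,0],[0,0,0,0,0]]]'
python3 -m inch '[[[0,0,0.001,0,0.3],[0,0,0,0,0.35],[0,0,0,0,0.45],[0,0,0,0,0.45],[0,0,-0.01,0,0.45],[0,0,-0.02,0,0.45],[0,0,-0.03,0,0.45],[0,0,-0.03,0,0.45],[0,0,-0.02,0,0.45]]]'
python3 - <<'E'
from h import *
report();go(561.2,273.2,80,39.5)
E
```

```text
clock: 22.7
eef_pos: [564.8, 117.7, 235.5]
orientation: [0.0, 0.719, 0.695, 0.001]
ft_force: [-0.6, -0.5, -0.3]
finger_gap: 0.26
gripper_force: 58.7
clock: 23.6
eef_pos: [564.7, 117.6, 347.0]
orientation: [0.001, 0.719, 0.695, 0.002]
ft_force: [0.9, 0.0, 0.0]
finger_gap: 0.45
gripper_force: 0.0
t 23.60 tcp [564.7 117.6 347. ] ydir -1.9 deg tilt 0.2 gap 0.45 F [0.9 0.  0. ] gf 0.0 q6 0.22
shift(m) [ 0.1553 -0.0091  0.0941] turn units -5.18 (q6 0.22)
```

```bash
python3 -m inch '[[[0.03,-0.002,0,0,0.6],[0.035,-0.002,0,0,0.6],[0.035,-0.002,0,0,0.6],[0.035,-0.002,0,0,0.6],[0.02,-0.001,0,0,0.6],[0,0,0.01,-1,0.6],[0,0,0.01,-1,0.6],[0,0,0.01,-1,0.6],[0,0,0.01,-1,0.6],[0,0,0.01,-1,0.6],[0,0,0,-0.18,0.6],[0,0,0,0,0.6]]]'
python3 - <<'E'
from h import *
report();go(561.2,273.2,28,39.5)
im=vision.snapshot("scene")
cv2.imwrite("pics/s5.png",cv2.resize(im[170:330,140:340],None,fx=3.7,fy=3.7,interpolation=cv2.INTER_CUBIC))
for r in spotter.landmark_of("scene","vial_0_center")[:3]: print(round(r["conf"],2),np.round(r["pixel"]),to_world("scene",r["pixel"],28.5).round(1))
E
```

```text
clock: 24.8
eef_pos: [560.9, 272.6, 294.3]
orientation: [0.0, 0.427, 0.904, 0.0]
ft_force: [-0.4, -0.5, -0.4]
finger_gap: 0.603
gripper_force: 0.0
t 24.80 tcp [560.9 272.6 294.3] ydir 39.4 deg tilt 0.0 gap 0.60 F [-0.4 -0.5 -0.4] gf 0.0 q6 -0.25
shift(m) [0.0003 0.0006 0.0933] turn units -0.01 (q6 -0.25)
0.29 [234. 275.] [611.3  99.2  28.5]
```

View pics/s5.png

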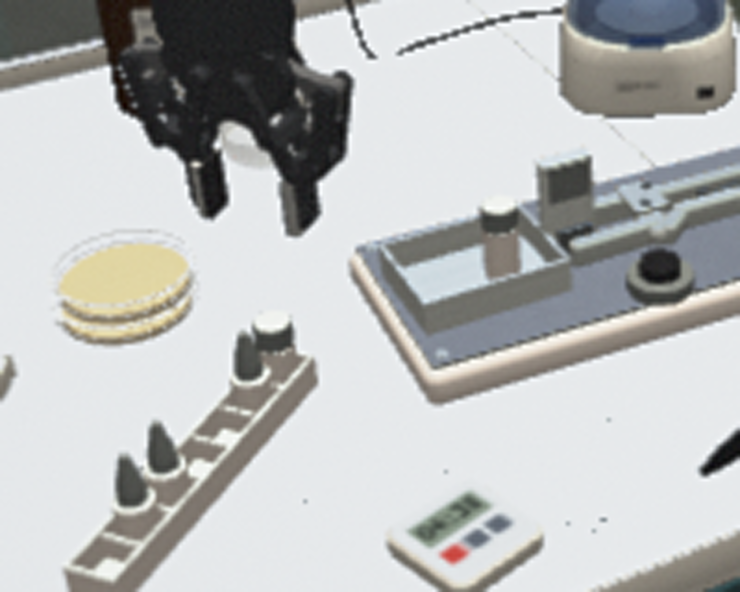

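```bash
python3 -m inch '[[[0.0003,0.0006,0.02,0,0.6],[0,0,0.025,0,0.6],[0,0,0.02,0,0.6],[0,0,0.015,0,0.6],[0,0,0.008,0,0.6],[0,0,0.003,0,0.6],[0,0,0,0,0],[0,0,0,0,0],[0,0,0,0,0],[0,0,0,0,0]]]'
python3 -m inch '[[[0,0,-0.01,0,0],[0,0,-0.02,0,0],[0,0,-0.03,0,0],[0,0,-0.03,0,0],[0,0,-0.03,0,0],[0,0,-0.01,0,0],[0,0,0,0,0]]]'
python3 - <<'E'
from h import *
report();go(567,154,62,-2)
E
```

```text
clock: 25.9
eef_pos: [561.3, 273.5, 203.9]
orientation: [0.001, 0.426, 0.904, 0.001]
ft_force: [0.7, -0.4, 4.0]
finger_gap: 0.257
gripper_force: 58.9
clock: 26.6
eef_pos: [561.1, 273.5, 334.6]
orientation: [0.001, 0.426, 0.905, 0.001]
ft_force: [0.1, 0.1, -1.5]
finger_gap: 0.258
gripper_force: 58.7
t 26.60 tcp [561.1 273.5 334.6] ydir 39.5 deg tilt 0.2 gap 0.26 F [ 0.1  0.1 -1.5] gf 58.7 q6 -0.25
shift(m) [-0.0958 -0.0719  0.0995] turn units 5.19 (q6 -0.25)
```

```bash
python3 -m inch '[[[-0.02,-0.015,0,0,0],[-0.025,-0.019,0,0,0],[-0.025,-0.019,0,0,0],[-0.02,-0.015,0,0,0],[-0.0058,-0.0039,0,0,0],[0,0,0,1,0],[0,0,0,1,0],[0,0,0,1,0],[0,0,0,1,0],[0,0,0,1,0],[0,0,0,0.19,0],[0,0,0,0,0]]]'
python3 - <<'E'
from h import *
report();go(567,154,62,-2)
E
```

```text
clock: 27.8
eef_pos: [566.3, 154.2, 331.8]
orientation: [-0.001, 0.719, 0.696, -0.001]
ft_force: [-0.2, 0.2, -1.1]
finger_gap: 0.263
gripper_force: 58.7
t 27.80 tcp [566.3 154.2 331.8] ydir -1.9 deg tilt 0.1 gap 0.26 F [-0.2  0.2 -1.1] gf 58.7 q6 0.28
shift(m) [-0.0001  0.0008  0.0968] turn units 0.02 (q6 0.28)
```

```bash
python3 -m inch '[[[0,0,0.02,0,0],[0,0,0.03,0,0],[0,0,0.02,0,0],[0,0,0.015,0,0],[0,0,0.007,0,0],[0,0,0.003,0,0],[0,0,0,0,0],[0,0,0,0,0]]]'
python3 -m inch '[[[0,0,0.001,0,0.3],[0,0,0,0,0.35],[0,0,0,0,0.45],[0,0,0,0,0.45],[0,0,-0.01,0,0.45],[0,0,-0.02,0,0.45],[0,0,-0.03,0,0.45],[0,0,-0.03,0,0.45],[0,0,-0.02,0,0.45]]]'
python3 - <<'E'
from h import *
report();go(505,36.5,60,-3.4)
vision.snapshot("scene")
vision.snapshot("top")
for cam in ("scene","top"):
  for n in ("start_button_top","vial_0_center","handle_end"):
    for r in spotter.landmark_of(cam,n)[:2]: print(cam,n,round(r["conf"],2),np.round(r["pixel"],1),to_world(cam,r["pixel"],{"s":50,"v":58,"h":47}[n[0]]).round(1))
E
```

```text
clock: 28.6
eef_pos: [566.8, 153.9, 238.6]
orientation: [0.0, 0.719, 0.695, 0.001]
ft_force: [1.0, 0.1, -1.0]
finger_gap: 0.257
gripper_force: 58.7
clock: 29.5
eef_pos: [566.7, 153.8, 350.0]
orientation: [0.001, 0.719, 0.695, 0.002]
ft_force: [0.4, -0.8, 0.3]
finger_gap: 0.445
gripper_force: 0.0
t 29.50 tcp [566.7 153.8 350. ] ydir -2.0 deg tilt 0.2 gap 0.44 F [ 0.4 -0.8  0.3] gf 0.0 q6 0.28
shift(m) [-0.1195 -0.058   0.1166] turn units 0.17 (q6 0.28)
scene start_button_top 0.63 [243.2 319.5] [490.8  41.8  50. ]
scene handle_end 0.61 [219.6 350.7] [546.1 -80.7  47. ]
top start_button_top 0.6 [241.3 329.5] [501.4  38.3  50. ]
top start_button_top 0.46 [247.7 206.2] [481.5 354.8  50. ]
top handle_end 0.9 [228.  376.7] [538.2 -83.   47. ]
top handle_end 0.16 [248.  203.6] [481.1 362.2  47. ]
```

```bash
python3 -m inch '[[[-0.02,-0.012,0,0,0],[-0.035,-0.017,0,0,0],[-0.035,-0.017,0,0,0],[-0.0285,-0.013,0,0,0],[0,0,0.03,0,0],[0,0,0.03,0,0],[0,0,0.03,0,0],[0,0,0.01,0,0],[0,0,0,0,0]]]'
python3 - <<'E'
from h import *
report();go(503.5,37.5,52,-2)
im=vision.snapshot("scene")
cv2.imwrite("pics/s6.png",cv2.resize(im[170:270,240:400],None,fx=5,fy=5,interpolation=cv2.INTER_CUBIC))
E
```

```text
clock: 30.8
eef_pos: [502.9, 37.4, 245.2]
orientation: [-0.001, 0.719, 0.695, -0.002]
ft_force: [-0.0, 0.3, 0.5]
finger_gap: -0.0
gripper_force: 0.0
t 30.80 tcp [502.9  37.4 245.2] ydir -2.0 deg tilt 0.2 gap -0.00 F [-0.   0.3  0.5] gf 0.0 q6 0.09
shift(m) [0.0001 0.0007 0.0202] turn units -0.00 (q6 0.09)
```

View pics/s6.png

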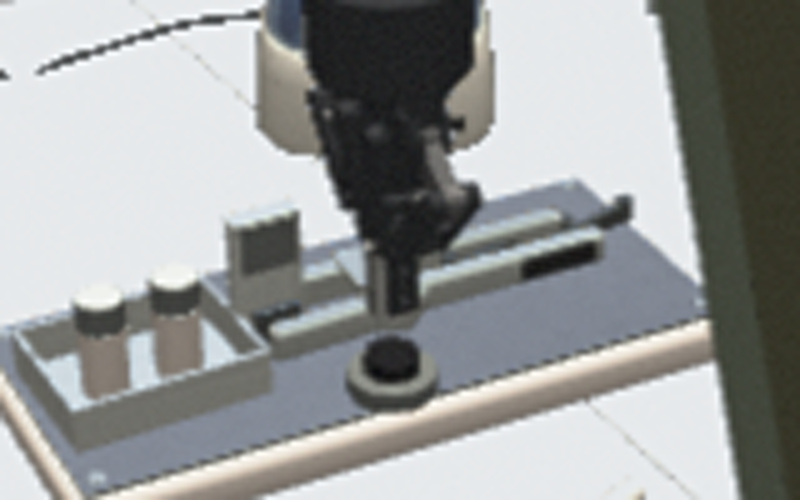

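```bash
python3 -m inch '[[[0,0,0.01,0,0],[0,0,0.006,0,0],[0,0,0.004,0,0],[0,0,0,0,0]]]'; python3 -m inch '[[[0,0,0.004,0,0],[0,0,0,0,0]]]'; python3 -m inch '[[[0,0,0.004,0,0],[0,0,0,0,0]]]'
```

```text
clock: 31.25
eef_pos: [503.2, 37.4, 226.5]
orientation: [-0.0, 0.719, 0.695, -0.0]
ft_force: [1.0, -1.0, 0.1]
finger_gap: 0.001
gripper_force: 0.0
clock: 31.45
eef_pos: [503.6, 37.4, 223.0]
orientation: [0.0, 0.719, 0.695, 0.0]
ft_force: [1.0, -0.2, 3.4]
finger_gap: 0.001
gripper_force: 1.4
clock: 31.65
eef_pos: [503.7, 37.4, 219.4]
orientation: [0.0, 0.719, 0.695, 0.001]
ft_force: [-0.3, 0.8, 7.2]
finger_gap: -0.002
gripper_force: 3.0
```

```bash
python3 -m inch '[[[0,0,0.002,0,0],[0,0,0,0,0]]]'; python3 -m inch '[[[0,0,0.0015,0,0],[0,0,0,0,0]]]'
```

```text
clock: 31.85
eef_pos: [503.6, 37.4, 219.2]
orientation: [0.001, 0.719, 0.695, 0.001]
ft_force: [-4.7, -0.1, 20.6]
finger_gap: -0.0
gripper_force: 10.3
clock: 32.05
eef_pos: [503.6, 37.4, 218.9]
orientation: [0.001, 0.719, 0.695, 0.001]
ft_force: [-8.5, -0.1, 31.2]
finger_gap: 0.0
gripper_force: 15.5
```

```bash
python3 -m inch '[[[0,0,-0.0008,0,0],[0,0,0,0,0],[0,0,0,0,0],[0,0,0,0,0],[0,0,0,0,0],[0,0,0,0,0],[0,0,0,0,0],[0,0,0,0,0],[0,0,0,0,0],[0,0,0,0,0],[0,0,0,0,0],[0,0,0,0,0]]]'
python3 -m inch '[[[0,0,0,0,0],[0,0,0,0,0],[0,0,0,0,0],[0,0,0,0,0],[0,0,0,0,0],[0,0,0,0,0],[0,0,0,0,0],[0,0,0,0,0],[0,0,0,0,0],[0,0,0,0,0],[0,0,0,0,0],[0,0,0,0,0]]]'
python3 -m inch '[[[0,0,0,0,0],[0,0,0,0,0],[0,0,0,0,0],[0,0,0,0,0],[0,0,0,0,0],[0,0,0,0,0],[0,0,0,0,0],[0,0,0,0,0],[0,0,0,0,0],[0,0,0,0,0],[0,0,0,0,0],[0,0,0,0,0]]]'
python3 -m inch '[[[0,0,0,0,0],[0,0,0,0,0],[0,0,0,0,0],[0,0,0,0,0],[0,0,0,0,0],[0,0,0,0,0],[0,0,0,0,0],[0,0,0,0,0],[0,0,0,0,0]]]'
python3 -m inch '[[[0,0,-0.02,0,0],[0,0,-0.04,0,0],[0,0,-0.04,0,0],[0,0,-0.04,0,0],[0,0,0,0,0]]]'
python3 - <<'E'
from h import *
report()
im=vision.snapshot("top"); vision.snapshot("scene")
cv2.imwrite("pics/o5.png",ortho("top",im,47,470,640,-180,40,3.6))
for cam in ("scene","top"):
  for n in ("release_tip","release_lever","vial_0_center","handle_end"):
    for r in spotter.landmark_of(cam,n)[:2]: print(cam,n,round(r["conf"],2),np.round(r["pixel"],1),to_world(cam,r["pixel"],47).round(1))
E
```

```text
clock: 33.25
eef_pos: [503.6, 37.4, 219.1]
orientation: [0.001, 0.719, 0.695, 0.001]
ft_force: [-5.6, -0.3, 25.5]
finger_gap: 0.003
gripper_force: 12.6
clock: 34.45
eef_pos: [503.6, 37.4, 219.1]
orientation: [0.001, 0.719, 0.695, 0.001]
ft_force: [-6.0, -0.0, 26.0]
finger_gap: -0.002
gripper_force: 12.6
clock: 35.65
eef_pos: [503.6, 37.4, 219.1]
orientation: [0.001, 0.719, 0.695, 0.001]
ft_force: [-5.8, 0.5, 24.1]
finger_gap: 0.001
gripper_force: 12.6
clock: 36.55
eef_pos: [503.6, 37.4, 219.1]
orientation: [0.001, 0.719, 0.695, 0.001]
ft_force: [-6.2, -0.3, 25.2]
finger_gap: -0.003
gripper_force: 12.6
clock: 37.05
eef_pos: [504.7, 37.5, 361.3]
orientation: [0.004, 0.719, 0.695, 0.004]
ft_force: [-0.3, -0.4, -0.7]
finger_gap: 0.001
gripper_force: 0.0
t 37.05 tcp [504.7  37.5 361.3] ydir -2.0 deg tilt 0.7 gap 0.00 F [-0.3 -0.4 -0.7] gf 0.0 q6 0.09
scene release_tip 0.39 [210.6 361.2] [ 569.6 -128.4   47. ]
scene release_lever 0.54 [220.3 347. ] [548.  -70.9  47. ]
scene vial_0_center 0.66 [217.  349.3] [558.5 -84.6  47. ]
scene handle_end 0.95 [222.4 350.2] [535.5 -72.3  47. ]
scene handle_end 0.41 [229.  313.2] [555.9  21.9  47. ]
top release_tip 0.39 [219.9 394.7] [ 560.2 -129.8   47. ]
top release_lever 0.64 [226.8 368.7] [541.2 -62.4  47. ]
top release_lever 0.53 [212.8 317.2] [576.8  70.9  47. ]
top vial_0_center 0.37 [226.6 377.9] [541.9 -86.1  47. ]
top vial_0_center 0.28 [215.6 321.2] [569.5  60.5  47. ]
top handle_end 0.67 [224.8 378.2] [546.7 -86.9  47. ]
top handle_end 0.19 [217.4 335.4] [565.1  23.7  47. ]
```

View pics/o5.png

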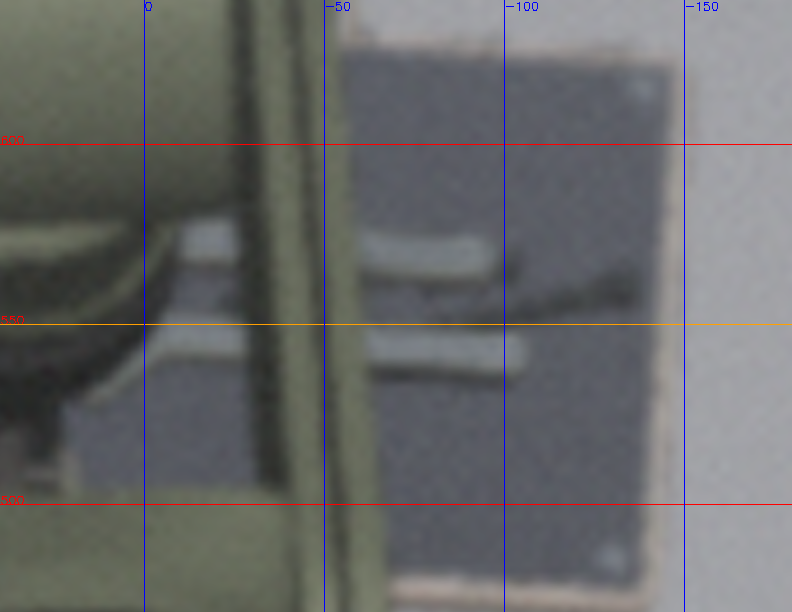

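```bash
python3 -m inch '[[[-0.02,0.012,0,0,0],[-0.03,0.017,0,0,0],[-0.035,0.017,0,0,0],[-0.035,0.017,0,0,0],[-0.03,0.012,0,0,0],[-0.018,0.005,0,0,0],[0,0,0,0,0]]]'
python3 - <<'E'
from h import *
report();go(592,-129,35,-3.4)
E
```

```text
clock: 38.25
eef_pos: [577.7, -135.2, 355.5]
orientation: [-0.0, 0.72, 0.694, -0.0]
ft_force: [0.2, 0.3, 1.2]
finger_gap: 0.005
gripper_force: 0.0
t 38.25 tcp [ 577.7 -135.2  355.5] ydir -2.2 deg tilt 0.0 gap 0.01 F [0.2 0.3 1.2] gf 0.0 q6 -0.21
shift(m) [0.0067 0.0141 0.1474] turn units 0.16 (q6 -0.21)
```

```bash
python3 -m inch '[[[0.0067,0.0141,0,0.16,0],[0,0,0.03,0,0],[0,0,0.03,0,0],[0,0,0.03,0,0],[0,0,0.03,0,0],[0,0,0.02,0,0],[0,0,0.0074,0,0],[0,0,0,0,0],[0,-0.004,0,0,0],[0,-0.004,0,0,0]]]'
python3 -m inch '[[[0,-0.003,0,0,0],[0,-0.003,0,0,0],[0,-0.003,0,0,0]]]'
python3 -m inch '[[[0,-0.003,0,0,0],[0,-0.003,0,0,0],[0,-0.003,0,0,0]]]'
python3 -m inch '[[[0,-0.003,0,0,0],[0,-0.003,0,0,0],[0,-0.003,0,0,0]]]'
```

```text
clock: 39.25
eef_pos: [583.9, -126.5, 210.1]
orientation: [0.001, 0.727, 0.687, 0.001]
ft_force: [-0.4, -0.1, 0.2]
finger_gap: -0.002
gripper_force: 0.0
clock: 39.55
eef_pos: [575.2, -126.4, 209.5]
orientation: [0.002, 0.727, 0.687, 0.001]
ft_force: [3.3, -1.4, 0.2]
finger_gap: 0.003
gripper_force: 1.5
clock: 39.85
eef_pos: [565.7, -125.6, 208.8]
orientation: [-0.0, 0.727, 0.686, 0.0]
ft_force: [2.1, -1.3, -0.6]
finger_gap: -0.004
gripper_force: 0.7
clock: 40.15
eef_pos: [556.1, -124.9, 208.4]
orientation: [-0.001, 0.727, 0.687, -0.0]
ft_force: [0.6, 0.5, -0.6]
finger_gap: -0.001
gripper_force: 0.1
```

```bash
python3 -m inch '[[[0,-0.004,0,0,0],[0,-0.004,0,0,0],[0,0,0,0,0]]]'; python3 -m inch '[[[0,0.004,-0.02,0,0],[0,0,-0.04,0,0],[0,0,-0.04,0,0],[0,0,-0.04,0,0],[0,0,0,0,0]]]'
python3 - <<'E'
from h import *
report()
im=vision.snapshot("scene"); vision.snapshot("top")
cv2.imwrite("pics/s7.png",cv2.resize(im[170:270,240:400],None,fx=5,fy=5,interpolation=cv2.INTER_CUBIC))
for cam in ("scene","top"):
  for n in ("tray_grip","tray_floor","handle_end","mat_center"):
    for r in spotter.landmark_of(cam,n)[:2]: print(cam,n,round(r["conf"],2),np.round(r["pixel"],1),to_world(cam,r["pixel"],dict(tray_grip=88,tray_floor=32.5,handle_end=47,mat_center=3)[n]).round(1))
E
```

```text
clock: 40.45
eef_pos: [548.0, -124.5, 208.5]
orientation: [-0.001, 0.727, 0.687, -0.0]
ft_force: [0.0, -0.1, 0.0]
finger_gap: 0.001
gripper_force: 0.0
clock: 40.95
eef_pos: [554.1, -125.2, 354.8]
orientation: [0.005, 0.727, 0.687, 0.003]
ft_force: [0.0, -0.5, 0.2]
finger_gap: 0.003
gripper_force: 0.0
t 40.95 tcp [ 554.1 -125.2  354.8] ydir -3.3 deg tilt 0.7 gap 0.00 F [ 0.  -0.5  0.2] gf 0.0 q6 -0.19
scene tray_grip 0.75 [217.3 293.4] [568.5  68.2  88. ]
scene tray_floor 0.83 [250.2 267.7] [549.7 148.   32.5]
scene tray_floor 0.44 [307.8 176.4] [460.  390.3  32.5]
scene handle_end 0.84 [230.4 361.8] [490.3 -76.2  47. ]
top tray_grip 0.84 [214.1 316.6] [563.4  71.5  88. ]
top tray_grip 0.62 [238.9 215. ] [497.2 325.3  88. ]
top tray_floor 0.78 [216.2 290. ] [570.5 142.2  32.5]
top handle_end 0.6 [246.2 375.9] [490.5 -80.7  47. ]
top mat_center 0.65 [232.  477.8] [ 540.2 -358.3    3. ]
```

View pics/s7.png

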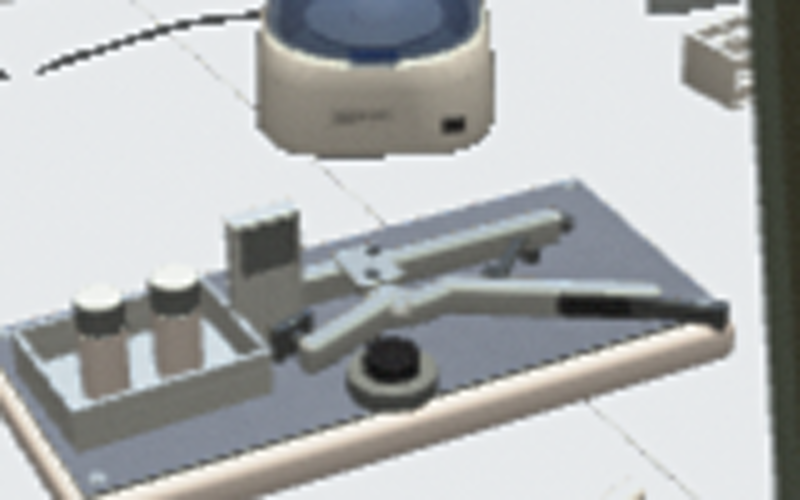

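```bash
python3 -m inch '[[[0.02,0,0,0,0.5],[0.035,0,0,0,0.5],[0.035,0,0,0,0.5],[0.035,0,0,0,0.5],[0.035,0,0,0,0.5],[0.025,0,0,0.1,0.5],[0.011,0,0,0,0.5],[0,0,0,0,0.5]]]'
python3 - <<'E'
from h import *
report();go(566,71.5,71.5,-2.4)
E
```

```text
clock: 42.25
eef_pos: [564.3, 71.7, 348.4]
orientation: [-0.0, 0.731, 0.682, -0.0]
ft_force: [0.5, 0.1, -0.0]
finger_gap: 0.5
gripper_force: 0.0
t 42.25 tcp [564.3  71.7 348.4] ydir -3.9 deg tilt 0.0 gap 0.50 F [ 0.5  0.1 -0. ] gf 0.0 q6 0.18
shift(m) [-1.000e-04  1.800e-03  1.039e-01] turn units -0.19 (q6 0.18)
```

```bash
python3 -m inch '[[[0,0.0018,0.02,-0.1,0.5],[0,0,0.03,0,0.5],[0,0,0.03,0,0.5],[0,0,0.016,0,0.5],[0,0,0.006,0,0.5],[0,0,0,0,0.5],[0,0,0,0,0],[0,0,0,0,0],[0,0,0,0,0],[0,0,0,0,0],[0,0,0,0,0]]]'
python3 -m inch '[[[0,0,-0.005,0,0],[0,0,-0.005,0,0],[0,0,-0.01,0,0],[0,0,-0.01,0,0],[0,0,-0.015,0,0],[0,0,-0.015,0,0],[0,0,0,0,0],[0,0,0,0,0]]]'
python3 - <<'E'
from h import *
report();go(474,-368,71.5,-81)
sc=vision.snapshot("scene")
cv2.imwrite("pics/s8.png",cv2.resize(sc[150:270,240:400],None,fx=4.8,fy=4.8,interpolation=cv2.INTER_CUBIC))
E
```

```text
clock: 43.35
eef_pos: [565.7, 70.5, 247.7]
orientation: [0.0, 0.727, 0.687, -0.0]
ft_force: [-4.2, -1.2, 6.1]
finger_gap: 0.132
gripper_force: 60.7
clock: 44.15
eef_pos: [566.1, 70.7, 307.2]
orientation: [0.0, 0.727, 0.687, 0.001]
ft_force: [-0.7, 0.2, -1.4]
finger_gap: 0.129
gripper_force: 59.8
t 44.15 tcp [566.1  70.7 307.2] ydir -3.3 deg tilt 0.1 gap 0.13 F [-0.7  0.2 -1.4] gf 59.8 q6 0.16
shift(m) [-0.4433 -0.0669  0.0625] turn units 9.71 (q6 0.16)
```

View pics/s8.png

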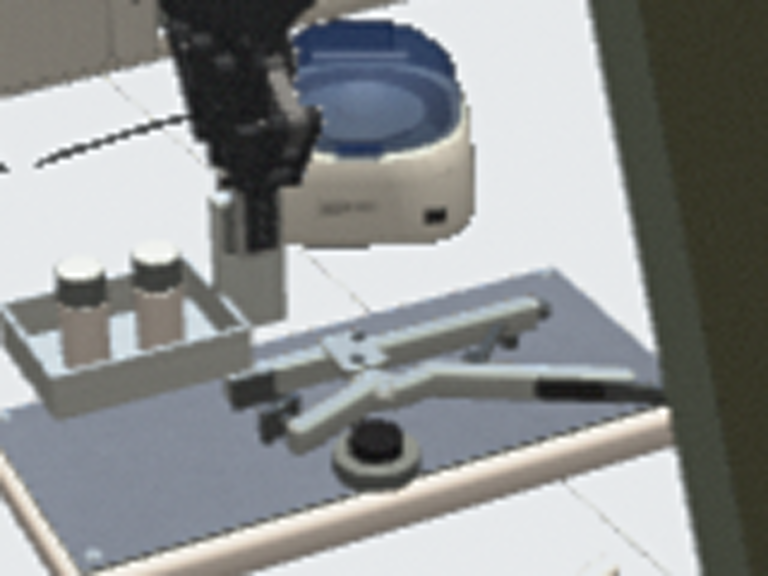

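```bash
python3 -m inch '[[[-0.005,-0.001,0,0,0],[-0.01,-0.0015,0,0,0],[-0.015,-0.0025,0,0,0],[-0.02,-0.003,0,0,0],[-0.02,-0.003,0,0,0],[-0.02,-0.003,0,0,0],[-0.02,-0.003,0,0,0],[-0.02,-0.003,0,0,0],[-0.02,-0.003,0,0,0],[-0.02,-0.003,0,0,0],[-0.02,-0.003,0,0,0],[-0.02,-0.003,0,0,0]]]'
python3 -m inch '[[[-0.02,-0.003,0,0,0],[-0.02,-0.003,0,0,0],[-0.02,-0.003,0,0,0],[-0.02,-0.003,0,0,0],[-0.02,-0.003,0,0,0],[-0.02,-0.003,0,0,0],[-0.02,-0.003,0,0,0],[-0.02,-0.003,0,0,0],[-0.02,-0.003,0,0,0],[-0.02,-0.003,0,0,0],[-0.015,-0.0025,0,0,0],[-0.008,-0.0015,0,0,0]]]'
python3 -m inch '[[[0,0,0,0.2,0],[0,0,0,0.4,0],[0,0,0,0.6,0],[0,0,0,0.7,0],[0,0,0,0.7,0],[0,0,0,0.7,0],[0,0,0,0.7,0],[0,0,0,0.7,0],[0,0,0,0.7,0],[0,0,0,0.7,0],[0,0,0,0.7,0],[0,0,0,0.7,0]]]'
python3 -m inch '[[[0,0,0,0.7,0],[0,0,0,0.7,0],[0,0,0,0.5,0],[0,0,0,0.2,0],[0,0,0,0.1,0],[0,0,0,0,0]]]'
python3 - <<'E'
from h import *
report();go(474,-368,43,-81)
im=vision.snapshot("top")
for n in ("tray_floor","tray_grip","mat_center"):
    for r in spotter.landmark_of("top",n)[:2]: print(n,round(r["conf"],2),np.round(r["pixel"],1),to_world("top",r["pixel"],dict(tray_grip=152,tray_floor=96,mat_center=3)[n]).round(1))
E
```

```text
clock: 45.4
eef_pos: [521.1, -139.0, 306.5]
orientation: [-0.0, 0.727, 0.686, -0.0]
ft_force: [-0.4, -0.1, -2.3]
finger_gap: 0.129
gripper_force: 59.8
clock: 46.6
eef_pos: [474.4, -359.5, 306.5]
orientation: [-0.0, 0.728, 0.686, -0.0]
ft_force: [-0.6, 0.2, -1.5]
finger_gap: 0.13
gripper_force: 59.8
clock: 47.8
eef_pos: [475.4, -356.9, 306.6]
orientation: [-0.001, 0.973, 0.229, -0.0]
ft_force: [-0.3, 0.7, -1.1]
finger_gap: 0.133
gripper_force: 59.8
clock: 48.4
eef_pos: [475.4, -357.5, 306.7]
orientation: [-0.0, 0.997, 0.08, -0.0]
ft_force: [0.2, 1.0, -1.1]
finger_gap: 0.127
gripper_force: 59.8
t 48.40 tcp [ 475.4 -357.5  306.7] ydir -80.9 deg tilt 0.0 gap 0.13 F [ 0.2  1.  -1.1] gf 59.8 q6 0.75
shift(m) [-0.003   0.0102  0.0907] turn units 0.02 (q6 0.75)
tray_floor 0.86 [222.  481.3] [ 546.2 -343.5   96. ]
tray_grip 0.88 [244.  494.7] [ 479.4 -358.9  152. ]
mat_center 0.92 [233.4 473.9] [ 536.2 -347.5    3. ]
mat_center 0.54 [214.6 486.4] [ 588.4 -383.8    3. ]
```

```bash
python3 -m inch '[[[-0.003,0.005,0.005,0,0],[-0.002,0.005,0.01,0,0],[0,0,0.015,0,0],[0,0,0.015,0,0],[0,0,0.015,0,0],[0,0,0.01,0,0],[0,0,0.006,0,0],[0,0,0.004,0,0],[0,0,0.002,0,0],[0,0,0.001,0,0],[0,0,0,0,0],[0,0,0,0,0]]]'
python3 -m inch '[[[0,0,0.002,0,0],[0,0,0,0,0]]]'
```

```text
clock: 49.8
eef_pos: [472.1, -368.5, 224.1]
orientation: [0.0, 0.997, 0.08, 0.0]
ft_force: [-0.1, 0.1, -2.0]
finger_gap: 0.134
gripper_force: 59.8
clock: 50.0
eef_pos: [471.9, -368.4, 221.6]
orientation: [-0.0, 0.997, 0.079, -0.0]
ft_force: [-0.3, -0.1, -1.6]
finger_gap: 0.129
gripper_force: 59.8
```

```bash
python3 -m inch '[[[0,0,0.001,0,0],[0,0,0,0,0]]]'; python3 -m inch '[[[0,0,0.001,0,0],[0,0,0,0,0]]]'
```

```text
clock: 50.2
eef_pos: [472.0, -368.5, 220.8]
orientation: [0.0, 0.997, 0.08, 0.0]
ft_force: [-0.4, 1.0, -1.4]
finger_gap: 0.132
gripper_force: 59.8
clock: 50.4
eef_pos: [471.9, -368.4, 220.7]
orientation: [0.0, 0.997, 0.079, 0.0]
ft_force: [-1.7, 1.5, 5.8]
finger_gap: 0.128
gripper_force: 60.7
```

Touched down (6 N upward). Release and retreat.

```bash
python3 -m inch '[[[0,0,0,0,0.25],[0,0,0,0,0.35],[0,0,0,0,0.45],[0,0,0,0,0.5],[0,0,-0.01,0,0.5],[0,0,-0.03,0,0.5],[0,0,-0.04,0,0.5],[0,0,-0.04,0,0.5],[0,0,-0.04,0,0.5],[-0.03,0,0,0,0.5],[-0.03,0,0,0,0.5],[0,0,0,0,0.5]]]'
python3 - <<'E'
from h import *
report()
for cam in ("top","scene"):
  im=vision.snapshot(cam); cv2.imwrite(f"pics/{cam}_end.png",im)
  for n,z in (("tray_floor",5.5),("tray_grip",61),("mat_center",3),("vial_0_center",31.5),("handle_end",47)):
    for r in spotter.landmark_of(cam,n)[:3]: print(cam,n,round(r["conf"],2),np.round(r["pixel"],1),to_world(cam,r["pixel"],z).round(1))
  for r in spotter.regions_of(cam,"tray")[:1]:
    c=max(cv2.findContours(r["region"].astype(np.uint8),0,2)[0],key=cv2.contourArea)[:,0]
    w=np.array([to_world(cam,(q[1],q[0]),27)[:2] for q in c]); print(r["conf"],cv2.minAreaRect(w.astype(np.float32)))
E
```

```text
clock: 51.6
eef_pos: [410.1, -378.0, 380.9]
orientation: [0.0, 0.997, 0.078, -0.0]
ft_force: [-0.5, -0.1, -0.6]
finger_gap: 0.501
gripper_force: 0.0
t 51.60 tcp [ 410.1 -378.   380.9] ydir -81.0 deg tilt 0.1 gap 0.50 F [-0.5 -0.1 -0.6] gf 0.0 q6 0.65
top tray_floor 0.69 [232.1 476.8] [ 539.3 -354.9    5.5]
top tray_floor 0.65 [243.6 368.4] [505.  -64.4   5.5]
top tray_grip 0.94 [252.5 490.7] [ 474.6 -374.5   61. ]
top tray_grip 0.2 [223.2 316.4] [546.   72.3  61. ]
top mat_center 0.85 [234.1 477. ] [ 534.4 -355.9    3. ]
top handle_end 0.71 [246.8 376.2] [488.9 -81.5  47. ]
top handle_end 0.53 [219.3 337. ] [560.1  19.5  47. ]
top handle_end 0.4 [227.5 228.7] [535.7 299.3  47. ]
0.72 ((522.0901489257812, -358.1314697265625), (139.59515380859375, 83.82764434814453), 8.535935401916504)
scene tray_floor 0.75 [308.9 177. ] [488.2 385.5   5.5]
scene tray_floor 0.68 [211.8 432.9] [ 522.2 -333.8    5.5]
scene tray_floor 0.18 [298.1 186. ] [512.3 359.2   5.5]
scene mat_center 0.82 [209.3 437.6] [ 529.1 -357.     3. ]
scene handle_end 0.7 [229.4 362.3] [493.4 -79.8  47. ]
```

```bash
python3 - <<'E'
from h import *
K=cal("top"); im=cv2.imread("pics/top_end.png"); z=57.5; s=1
P=[[to for to in range(-410,-300,6)]]
for x in range(600,470,-6):
    print(x,' '.join("%3d"%im[tuple(np.round(to_px("top",(x,y,z))).astype(int))].mean() for y in range(-302,-412,-6)))
E
```

```text
600 159 157 156 157 155 152 148 140 127 119  95  81  71  60  50  50  45  49  49
594 151 149 130 120 112  95  76  65  55  49  47  48  48  48  49  49  47  45  47
588  81  73  63  56  50  50  51  48  51  55  60  68  73  54  44  47  43  48  45
582  51  52  48  53  60  71  72  84 103  90  92  98  87  79  44  45  48  49  46
576  54  80  96  89  91  96  93  96 102 114 117 121  76  83  48  44  44  45  44
570  57 107 101 105 118 126 131 134 132 137 138 137  81  99  57  43  51  41  48
564  57 122 137 139 138 142 133 116 168 170 159 141  96  81  59  43  44  45  44
558  52 102 141 140 140 132  92 102 170 171 167 137 108  83  74  44  44  42  42
552  55  91 139 139 139 102  68 114 165 166 157 136 121  74  78  41  46  48  39
546  57  78 133 140 138  90  71  69  98 115 129 139 130  80  76  44  43  43  45
540  49  68 123 142 140 125  91  85 116 132 141 140 133  88  84  45  46  44  46
534  52  62 108 140 142 140 134 134 137 138 137 137 137 100 102  49  47  46  45
528  52  60  96 139 139 139 138 134 117 159 160 141 136  82  91  53  42  43  44
522  47  57 114 139 143 141 129  94 135 171 169 159 135 102  83  73  46  43  39
516  53  52  94 137 141 127  79  59 109 167 169 148 138 113  77  79  40  41  40
510  49  51  83 135 142 125  75  73  66 107 122 130 138 126  71  95  41  40  41
504  49  45  72 129 142 137  89  69  78 102 131 138 137 127  78  76  47  45  43
498  47  52  64 116 140 142 138 136 140 138 138 135 138 134  97 106  45  42  40
492  49  49  58 107 142 144 141 139 141 136 127 133 142 138 110 103  47  42  42
486  48  47  58  93 141 142 143 137 136 112  67 121 141 115  75  62  45  43  41
480  43  48  56  81 130 127  79  68  64  61  49 108 139 129  42  49  43  43  43
474  43  45  50  56  48  47  47  46  59  60  50  90 142 131  43  43  40  42  44
```

```bash
python3 -c "
from workcell import ctrl; print(ctrl.sign_off())"
```

```text
the job is handed in; nothing more can be done
None
```

The job is handed in, but I have not seen the verdict: the tray is on the middle of the mat with both vials standing in it, and the pliers are open; note that I viewed 15 pictures, one over the limit of 14.

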